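# Step an indexing slide under the pointer and hold the lock pin home

## Task

Bring the steel ring gauge on the two-way slide under the tip of the yellow pointer. First push the lower slide by its blue post until the ring stands level with the pointer tip, leaving the pin locked; then pull up the red lock knob, slide the carrier sideways by it to the next hole on the pointer's side and let the pin drop fully home there. Finish still gripping the red knob with the pin fully home and the ring's bore under the tip - do not let go - and leave the loose blocks and nuts on the table alone.

Things in the scene. Friction and masses are not known exactly. Their poses are not given: they have to be found in the camera images.
- fixture: fixed aluminium base plate of the two-way slide, 220 x 130 x 10 mm, standing on the worktop. Origin at the centre of its underside; its x axis is the way of the lower (cross) slide, pointing away from the robot, its y axis the way of the carrier, to the left as the robot sees it; yawed up to 0.2 rad.
- cross_slide (a joint): travel of the lower grey slide along the fixture's x axis, m, -0.04 to 0.04, grows away from the robot. Nothing locks it; it stays where it is left (friction about 7 N). It carries the blue post, the steel bar with the holes and the carrier. It starts 15 to 55 mm short of (nearer the robot than) the place where the ring is level with the pointer tip.
- carrier (a joint): travel of the upper aluminium carrier along the fixture's y axis, m, -0.042 to 0.042. The lock pin locks it at -0.032, 0 or 0.032 (three holes, 32 mm apart; pin 10 mm, holes 12.5 mm wide); it starts locked at 0. Once unlocked it slides with about 2 N.
- lock_plunger (a joint): lift of the red lock plunger, m: 0 pin fully home in a hole, 0.020 pulled up to the stop. The pin clears the hole bar when lifted more than 0.012. A spring pulls it down with 4 N (home) to 6 N (at the stop). Between the holes it rests on the bar at about 0.012.
- push_post (a point): centre of the blue push post, an upright plastic cylinder 18 mm in diameter, 42 mm tall (its ends 22 mm below and 20 mm above this point), fixed on the left end of the lower slide. This point is about 68 mm above the worktop; the grey slide plate below it has its top at 34 mm, and the carrier's tongue is 65 mm to the right.
- lock_knob (a point): centre of the red lock knob, a round plastic knob 28 mm tall, 25 mm in diameter at this height and 29 mm at the rim, axis upright, which rises and falls with the plunger. When home, this point is 90 mm above the worktop, the knob's top at 105 mm and underside at 77 mm; below it is a steel bush 22 mm in diameter on the carrier's plate (top at 60 mm). It moves with the carrier, 95 mm nearer the robot than the ring.
- ring_bore (a point): centre of the upper face of the knurled steel ring gauge (38 mm across, 14 mm high, bore about 10 mm) fixed on the carrier; 74 mm above the worktop. It moves with the lower slide and the carrier. Two empty ringed nests lie 32 mm to its left and right.
- pointer_tip (a point): tip of the fixed yellow pointer, which points straight down, 81 mm above the worktop (7 mm above the ring's upper face). Its arm comes from a steel stand behind the fixture; at the start it is one hole pitch (32 mm) to the left or to the right of the ring along the fixture's y axis, and farther from the robot than the ring. The shorter stand without pointer beside it is a spare.
- pointer_stand: fixed stand that carries the yellow pointer: round steel foot 42 mm in diameter, post 127 mm tall. Origin under its foot's centre; the tip is 100 mm from it along its -x axis; its axes are parallel to the fixture's.
- white_block_3: loose white stop block 50 x 17 x 26 mm left of the slide, a bystander; origin under its centre
- white_block_4: loose white stop block 45 x 17 x 26 mm near the table's front edge, a bystander; origin under its centre
- hex_nut_2: loose steel nut 19 x 22 x 10 mm near the table's front edge, a bystander; origin under its centre

How it is judged:
By the outcome, as a careful person would: the job done as asked, in the order asked, and still so for the second after the job is handed in, while the arm keeps its last pose, push and grip.
It also fails if it takes over 45 s, if anything falls off the work surface, if the arm or the gripper's body presses on something with over 40 N, if the wrist force passes 120 N, or if a joint passes its speed limit or range.

## Robot

A 6-joint arm with a two-finger parallel gripper is mounted at the origin on a cart in front of the work surface, level with it; the furniture and walls round the work are solid. World frame = base frame: x ahead of the robot, y to its left, z up, the work surface at z = 0. Lengths are in mm, angles in rad, forces in N, time in s.
With the tool pointing down it reaches from about 425 to 950 mm from the base axis. Payload 3.5 kg.
Tool frame: the origin (TCP) lies at the centre of the arm's flange, where the gripper is bolted on; the fingertips stand 173 mm ahead of it and the grasp point (between the pads) lies 155 mm ahead of it (ctrl.pinch_z is the distance from the TCP to the grasp point, in mm); y points along the fingers, z is the direction in which the jaws open and shut, and the axes are right-handed (so a half turn about y gives the same grasp; the last joint's range is limited). The gripper opens to 85 mm and grips with 20 to 120 N. Pads are 22 mm wide; open, the fingers measure 114 mm over their backs; the gripper's body (76 mm by 85 mm) begins 54 mm behind the grasp point. The pads swing forward as they close: fully open they stand 13 mm farther back than shut.
Start: joints at [1.132, 0.286, 1.577, -0, 1.279, -0.15], TCP at [192.205, 647.043, 404.725] pointing down, gripper open.
Joint ranges: [-2.77, 2.77], [-0.9, 2.22], [0.21, 2.48], [-1.53, 4.67], [0.24, 2.81], [-2.84, 2.84]. Speed limits (rad/s): [2.79, 2.79, 3.14, 3.14, 3.14, 3.14].

## Interface

Orientations are given as a rotation vector (axis times angle).
In Python, from cell import ctrl gives the robot as it stands. The module is installed in compiled form; this text tells all that it offers.
- The arm moves only by the tool move_arm, never from a script. Its argument "deltas" is a list of rows, each an object of numbers: "gripper": the opening, from -1 (shut) to 1 (fully open); "dx", "dy", "dz": the shift along the tool's x, y, z as a fraction of full scale; "wx", "wy", "wz": the turn, a rotation vector about the tool's x, y, z as a fraction of full scale. In form: [{"gripper": .., "dx": .., "dy": .., "dz": .., "wx": .., "wy": .., "wz": ..}, ...]. A call has 1 to 12 rows; each row shifts and turns the commanded pose from where the row before left it, along the tool's axes as they then stand; what a row does not reach is not made up. Full scale, the value 1, is 0.04 m for a shift and 90 degrees for a turn. A row lasts 1/8 s, in which the tool goes at most 62.5 mm and 10.7 degrees, less where a joint would pass 70% of its speed; a pose out of reach is approached as far as the arm can. A call with a number of a shift or a turn outside -1 to 1 is refused whole. A call with a gripper value outside its range is refused whole. The fingers move at their own pace and stop on an object; the grip force is fixed at half the most. Time passes only in rows, so rows that do not move let the fingers close. It gives the time, the measured TCP pose, the force and the opening at its end, in the units of the state.
- ctrl.read_state(): the state, without advancing time (a new reading comes with each control period).
- ctrl.grab_frame(name): name is "scene" or "side" or "wrist"; returns (picture, depth): 400x640x3 uint8, red, green, blue; 400x640 float32, mm along the optical axis (not along the pixel's ray), 0 where there is no reading.
- ctrl.calibration(name): a dict with "fx", "fy", "cx", "cy" (pixels), "eye" and "rotation" of the camera in the world; the wrist camera has in their place "tool_from_camera" (4x4, takes a point from camera to tool coordinates, whose origin is the TCP and whose axes are the tool frame's). Camera axes: x right, y up, looking along -z (the intrinsics and any distortion apply to the point x, -y, -z); pixel columns grow to the right and rows downward; lengths in mm; the calibration is good to about 2 mm. A picture is of the moment at which its call begins: read the wrist's pose just before it. calibration takes no time and is no camera call.
- ctrl.job_done(): hands the job in, once; it reports no verdict.
Trained networks look in the newest picture that a camera, given by its name, has taken for a name from the list of things; names that differ only in an ending like _2 or _b are one class to them, and where a whole thing is asked for, a point or a joint stands for the part that bears it (a point fixed in the world has none). Each returns a list of dicts, best first, with "conf" (0 to 1); they miss things now and then, are a little off and sometimes report something else, mostly with a low value. They report only what shows in the picture. A call takes as long as a camera call.
- ctrl.cut_out(camera, thing): "mask" (400x640 bool, what is visible of it).
- ctrl.mark_of(camera, thing): "xyz" ([x, y, z] in mm, in world coordinates, good to about 4 mm: a listed point, or the origin of a listed thing).
The state is a dict: "time": time; "joint_positions": joint angles; "joint_vel": joint speeds; "tau": joint torques, N m; "eef_pos": TCP position; "ee_rot": TCP orientation; "ft_force": force on the tool from outside, world axes, zero at the start; "moment": the same for the moment, N m; "gripper_width": opening from 0.0 (shut) to 1.0 (fully open).
Only numpy, scipy, OpenCV 4.12 (cv2) and the standard library are available. Lean on these libraries where they do the work, as an engineer would, in place of code of your own. Each camera call takes 0.05 s, during which the arm holds its last target. There are 200 camera calls.

## Working session

There is one attempt and no reset: what is moved stays moved. The work goes in short steps, Python scripts to look and compute and a tool call to move; the robot and the scene stay as the last step left them, time stands still between calls to the robot, and variables do not carry over. Pictures are saved under pics/ and viewed, about 8 in all and at most 12, crops included, and the job is handed in when it is done.

Besides the shell and the picture viewer there is one more tool, called after "Request:" as a command line: name --argument value ..., lists and objects as JSON in quotes. move_arm: Moves the arm, as the interface text tells. Shift numbers are shares of 0.04 m and turn numbers shares of 90 degrees, none past 1 either way. Its arguments: {"type":"object","properties":{"deltas":{"type":"array","items":{"type":"object","properties":{"gripper":{"type":"number"},"dx":{"type":"number"},"dy":{"type":"number"},"dz":{"type":"number"},"wx":{"type":"number"},"wy":{"type":"number"},"wz":{"type":"number"}}}}},"required":["deltas"]}

```bash
mkdir -p pics; cat > h.py <<'E'
from cell import ctrl
import numpy as np, cv2
from scipy.spatial.transform import Rotation as R
def snap(cam,fn=None):
    im,d=ctrl.grab_frame(cam)
    if fn: cv2.imwrite('pics/'+fn,im[:,:,::-1])
    return im,d
def state():
    s=ctrl.read_state(); Rm=R.from_rotvec(s['ee_rot']).as_matrix()
    print('t',round(s['time'],2),'pos',np.round(s['eef_pos'],1),'F',np.round(s['ft_force'],1),'w',round(s['gripper_width'],3)); return s,Rm
def marks(cam,names):
    for n in names:
        r=ctrl.mark_of(cam,n)
        print(cam,n,[(round(q['conf'],2),np.round(q['xyz'],1).tolist()) for q in r[:2]])
E
python3 - <<'E'
from h import *
s,Rm=state(); print(Rm.round(3)); print(s['joint_positions'])
for c in ('scene','side'):
    snap(c,c+'0.png')
    marks(c,['fixture','push_post','lock_knob','ring_bore','pointer_tip','pointer_stand'])
print(ctrl.pinch_z)
state()
E
```

```text
t 0.0 pos [192.1 646.8 403.3] F [ 0.1 -0.7 -0.2] w 1.0
[[ 0.959 -0.001  0.285]
 [-0.285 -0.002  0.959]
 [-0.    -1.    -0.002]]
[ 1.13197738e+00  2.87175329e-01  1.57818254e+00  2.19636718e-05
  1.27861968e+00 -1.49986962e-01]
scene fixture [(0.72, [525.0, -138.5, 4.5]), (0.3, [436.1, -151.2, 95.4])]
scene push_post [(0.73, [418.3, -61.1, 68.5]), (0.62, [533.0, -135.0, 76.5])]
scene lock_knob [(0.7, [677.3, -149.5, 0.1]), (0.55, [433.8, -149.7, 95.7])]
scene ring_bore [(0.82, [532.3, -133.9, 76.4])]
scene pointer_tip [(0.93, [575.9, -164.1, 79.3])]
scene pointer_stand [(0.79, [676.0, -148.3, -1.5])]
side fixture [(0.59, [528.2, -139.2, 3.9]), (0.52, [677.3, -149.7, 0.3])]
side push_post [(0.87, [418.7, -60.7, 69.4])]
side lock_knob []
side ring_bore [(0.91, [530.2, -137.3, 70.6])]
side pointer_tip [(0.77, [573.7, -160.5, 81.5])]
side pointer_stand [(0.67, [676.7, -148.7, -4.6]), (0.29, [577.1, -162.6, 82.7])]
154.70000000000002
t 0.7 pos [192.2 647.  404.8] F [-0.1  0.5 -0. ] w 1.002
```

View pics/scene0.png

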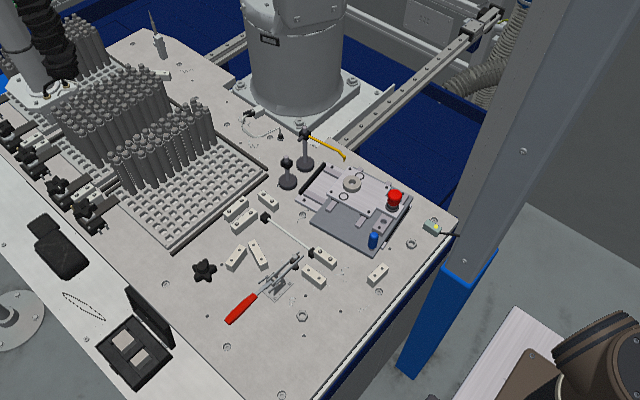

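View pics/side0.png

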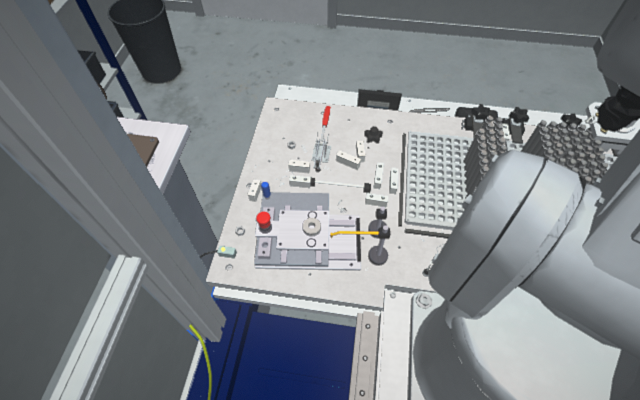

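The pictures show the ring at scene (352,184), the blue post at (373,240), the red knob at (394,199), and the pointer tip at (345,157). The pointer is on the right (-y) side. By the marks, the ring must go about 40 mm along fixture x and -32 mm along y, with yaw about 0.13.

```bash
cat >> h.py <<'E'
def plan(wps,g,p0=None,a0=None,step=32.):
    """wps: list of (x,y,z,yaw of tool z) TCP targets, tool down; prints rows"""
    s=ctrl.read_state(); Rm=R.from_rotvec(s['ee_rot']).as_matrix()
    p=np.array(s['eef_pos'] if p0 is None else p0,float); a=np.arctan2(Rm[1,2],Rm[0,2]) if a0 is None else a0
    for w in wps:
        t=np.array(w[:3],float); n=int(max(1,np.ceil(np.linalg.norm(t-p)/step),np.ceil(abs(w[3]-a)/np.radians(9.5))))
        for i in range(n):
            q=p+(t-p)/(n-i); b=a+(w[3]-a)/(n-i)
            M=np.array([[np.sin(a),0,np.cos(a)],[-np.cos(a),0,np.sin(a)],[0,-1,0]])
            d=np.round(M.T@(q-p)/40,3); wy=round(-(b-a)/(np.pi/2),3)
            print('{"gripper":%g,"dx":%g,"dy":%g,"dz":%g,"wy":%g},'%(g,d[0],d[1],d[2],wy))
            p=p+M@d*40; a=a-wy*np.pi/2
        print('--',p.round(1),round(a,3))
E
python3 - <<'E'
from h import *
print(ctrl.calibration('wrist'))
plan([(480,180,400,0.75),(450,-90,330,0.13)],1)
E
```

```text
{'fx': 333.98085522831406, 'fy': 333.98085522831406, 'cx': 319.6525121955444, 'cy': 204.63063178145535, 'tool_from_camera': array([[-7.00381707e-04, -9.55653263e-01, -2.94493379e-01,
        -7.64173798e+01],
       [ 8.69791288e-04,  2.94492758e-01, -9.55653315e-01,
         3.06538669e+01],
       [ 9.99999376e-01, -9.25469876e-04,  6.24961542e-04,
        -2.42506699e-01],
       [ 0.00000000e+00,  0.00000000e+00,  0.00000000e+00,
         1.00000000e+00]])}
{"gripper":1,"dx":0.568,"dy":0.007,"dz":-0.508,"wy":0.019},
{"gripper":1,"dx":0.583,"dy":0.007,"dz":-0.491,"wy":0.019},
{"gripper":1,"dx":0.597,"dy":0.007,"dz":-0.473,"wy":0.019},
{"gripper":1,"dx":0.611,"dy":0.007,"dz":-0.455,"wy":0.019},
{"gripper":1,"dx":0.624,"dy":0.007,"dz":-0.437,"wy":0.019},
{"gripper":1,"dx":0.637,"dy":0.006,"dz":-0.418,"wy":0.019},
{"gripper":1,"dx":0.649,"dy":0.007,"dz":-0.399,"wy":0.019},
{"gripper":1,"dx":0.661,"dy":0.006,"dz":-0.379,"wy":0.019},
{"gripper":1,"dx":0.672,"dy":0.007,"dz":-0.359,"wy":0.019},
{"gripper":1,"dx":0.682,"dy":0.006,"dz":-0.339,"wy":0.019},
{"gripper":1,"dx":0.692,"dy":0.007
[... 332 characters left out ...]
er":1,"dx":0.737,"dy":0.007,"dz":-0.193,"wy":0.018},
{"gripper":1,"dx":0.743,"dy":0.006,"dz":-0.171,"wy":0.019},
-- [480. 180. 400.] 0.749
{"gripper":1,"dx":0.492,"dy":0.194,"dz":-0.572,"wy":0.044},
{"gripper":1,"dx":0.531,"dy":0.195,"dz":-0.537,"wy":0.044},
{"gripper":1,"dx":0.566,"dy":0.194,"dz":-0.499,"wy":0.044},
{"gripper":1,"dx":0.6,"dy":0.195,"dz":-0.458,"wy":0.044},
{"gripper":1,"dx":0.63,"dy":0.194,"dz":-0.416,"wy":0.044},
{"gripper":1,"dx":0.657,"dy":0.195,"dz":-0.371,"wy":0.044},
{"gripper":1,"dx":0.681,"dy":0.194,"dz":-0.325,"wy":0.043},
{"gripper":1,"dx":0.701,"dy":0.195,"dz":-0.278,"wy":0.044},
{"gripper":1,"dx":0.719,"dy":0.194,"dz":-0.23,"wy":0.043},
-- [450. -90. 330.] 0.131
```

Request:
move_arm --deltas '[{"gripper": 1, "dx": 0.57, "dy": 0.007, "dz": -0.51, "wy": 0.019}, {"gripper": 1, "dx": 0.58, "dy": 0.007, "dz": -0.49, "wy": 0.019}, {"gripper": 1, "dx": 0.6, "dy": 0.007, "dz": -0.47, "wy": 0.019}, {"gripper": 1, "dx": 0.61, "dy": 0.007, "dz": -0.455, "wy": 0.019}, {"gripper": 1, "dx": 0.624, "dy": 0.007, "dz": -0.437, "wy": 0.019}, {"gripper": 1, "dx": 0.637, "dy": 0.006, "dz": -0.418, "wy": 0.019}, {"gripper": 1, "dx": 0.649, "dy": 0.007, "dz": -0.4, "wy": 0.019}, {"gripper": 1, "dx": 0.66, "dy": 0.006, "dz": -0.38, "wy": 0.019}, {"gripper": 1, "dx": 0.67, "dy": 0.007, "dz": -0.36, "wy": 0.019}, {"gripper": 1, "dx": 0.68, "dy": 0.006, "dz": -0.34, "wy": 0.019}]'

```text
validation failed for argument at $.de...
```

Request:
move_arm --deltas '[{"gripper": 1, "dx": 0.69, "dy": 0.007, "dz": -0.32, "wy": 0.019}, {"gripper": 1, "dx": 0.7, "dy": 0.006, "dz": -0.3, "wy": 0.019}, {"gripper": 1, "dx": 0.71, "dy": 0.007, "dz": -0.277, "wy": 0.018}, {"gripper": 1, "dx": 0.718, "dy": 0.006, "dz": -0.256, "wy": 0.019}, {"gripper": 1, "dx": 0.725, "dy": 0.007, "dz": -0.235, "wy": 0.018}, {"gripper": 1, "dx": 0.73, "dy": 0.006, "dz": -0.214, "wy": 0.019}, {"gripper": 1, "dx": 0.737, "dy": 0.007, "dz": -0.193, "wy": 0.018}, {"gripper": 1, "dx": 0.743, "dy": 0.006, "dz": -0.17, "wy": 0.019}]'

```text
validation failed for argument at $.de...
```

Request:
move_arm --deltas '[{"gripper": 1, "dx": 0.492, "dy": 0.194, "dz": -0.572, "wy": 0.044}, {"gripper": 1, "dx": 0.531, "dy": 0.195, "dz": -0.537, "wy": 0.044}, {"gripper": 1, "dx": 0.566, "dy": 0.194, "dz": -0.5, "wy": 0.044}, {"gripper": 1, "dx": 0.6, "dy": 0.195, "dz": -0.458, "wy": 0.044}, {"gripper": 0, "dx": 0.63, "dy": 0.194, "dz": -0.416, "wy": 0.044}, {"gripper": 0, "dx": 0.657, "dy": 0.195, "dz": -0.37, "wy": 0.044}, {"gripper": 0, "dx": 0.68, "dy": 0.194, "dz": -0.325, "wy": 0.043}, {"gripper": 0, "dx": 0.7, "dy": 0.195, "dz": -0.278, "wy": 0.044}, {"gripper": 0, "dx": 0.72, "dy": 0.194, "dz": -0.23, "wy": 0.043}, {"gripper": 0}]'

```text
validation failed for argument at $.de...
```

```bash
python3 - <<'E'
from h import *
s,Rm=state(); print(Rm.round(3),s['joint_positions'].round(2) if hasattr(s['joint_positions'],'round') else s['joint_positions'])
snap('wrist','w1.png'); marks('wrist',['push_post','lock_knob','ring_bore','pointer_tip','fixture','pointer_stand'])
E
```

```text
t 0.7 pos [192.2 647.  404.8] F [-0.1  0.5 -0. ] w 1.002
[[ 0.959  0.     0.285]
 [-0.285  0.     0.959]
 [ 0.    -1.     0.   ]] [ 1.13  0.29  1.58  0.    1.28 -0.15]
wrist push_post []
wrist lock_knob []
wrist ring_bore []
wrist pointer_tip []
wrist fixture []
wrist pointer_stand []
```

View pics/w1.png

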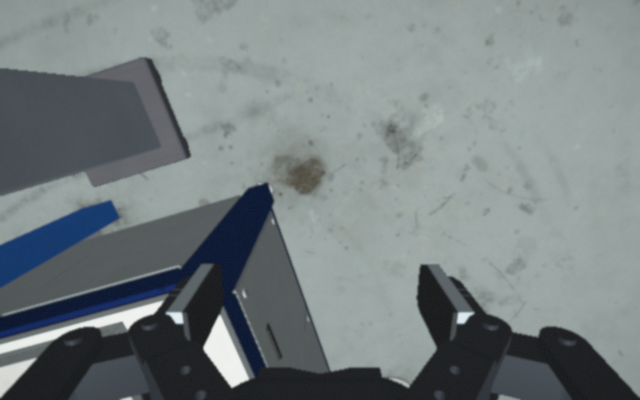

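The wrist view shows only floor, so the arm has not moved. There is a column between the arm and the slide, so I'll find it with depth before moving.

```bash
cat >> h.py <<'E'
def cloud(cam):
    im,d=ctrl.grab_frame(cam); c=ctrl.calibration(cam)
    v,u=np.mgrid[:400,:640]
    P=np.stack([(u-c['cx'])/c['fx']*d,-(v-c['cy'])/c['fy']*d,-d],-1)@np.array(c['rotation']).T+np.array(c['eye'])
    P[d<=0]=np.nan
    return im,P
E
python3 - <<'E'
from h import *
Q=[]
for c in('scene','side'):
    k=ctrl.calibration(c); print(c,np.round(k['eye']),[x for x in k if x not in('eye','rotation')])
    im,P=cloud(c)
    for (u,v) in ([(560,30),(540,100),(500,200),(460,250),(600,20),(530,200),(430,300),(440,228)] if c=='scene' else [(40,20),(100,100),(150,200),(180,280),(20,250),(100,280),(120,260),(60,150),(200,340),(30,330),(230,250)]): print(c,(u,v),P[v,u].round(0))
    Q.append(P.reshape(-1,3))
Q=np.concatenate(Q); Q=Q[~np.isnan(Q).any(1)]
# occupancy max height above 150 in 60 mm grid
for lo,hi in((60,230),(230,420),(420,900)):
    print('z',lo,hi)
    S=Q[(Q[:,2]>lo)&(Q[:,2]<hi)]
    H,_,_=np.histogram2d(S[:,0],S[:,1],bins=[np.arange(100,1000,50),np.arange(-300,800,50)])
    print('y:',np.arange(-300,750,50))
    for i,r in enumerate(H): print(100+50*i,' '.join('%4d'%x if x else '   .' for x in r))
E
```

```text
scene [198. 365. 839.] ['fx', 'fy', 'cx', 'cy']Traceback (most recent call last):
  File "<stdin>", line 5, in <module>
  File "h.py", line 31, in cloud
    P=np.stack([(u-c['cx'])/c['fx']*d,-(v-c['cy'])/c['fy']*d,-d],-1)@np.array(c['rotation']).T+np.array(c['eye'])
      ~~~~~~~~~~~~~~~~~~~~~~~~~~~~~~~~~~~~~~~~~~~~~~~~~~~~~~~~~~~~~~~~~~~~~~~~~~~~~~~~~~~~~~~~^~~~~~~~~~~~~~~~~~~
ValueError: operands could not be broadcast together with shapes (400,640) (3,)
```

```bash
sed -i "s/@np.array(c\['rotation'\]).T/@rot(c['rotation']).T/" h.py; cat >> h.py <<'E'
def rot(r):
    r=np.array(r,float)
    return r if r.shape==(3,3) else R.from_rotvec(r).as_matrix()
E
python3 - <<'E'
from h import *
Q=[]
for c in('scene','side'):
    k=ctrl.calibration(c); print(c,np.round(k['eye']),k['rotation'])
    im,P=cloud(c)
    for (u,v) in ([(352,184),(560,30),(540,100),(500,200),(460,250),(600,370),(430,300),(270,50)] if c=='scene' else [(312,226),(40,20),(100,100),(150,200),(180,280),(20,250),(100,280),(200,330),(500,250)]): print(c,(u,v),P[v,u].round(0))
    Q.append(P.reshape(-1,3))
Q=np.concatenate(Q); Q=Q[~np.isnan(Q).any(1)]
for lo,hi in((60,230),(230,420),(420,900)):
    print('z',lo,hi)
    S=Q[(Q[:,2]>lo)&(Q[:,2]<hi)]
    H,_,_=np.histogram2d(S[:,0],S[:,1],bins=[np.arange(-100,1000,50),np.arange(-500,800,50)])
    print('y:',np.arange(-500,750,50))
    for i,r in enumerate(H): print(-100+50*i,' '.join('%3d'%min(x,999) if x else '  .' for x in r))
E
```

```text
scene [198. 365. 839.] [ 0.26948037 -0.76233539 -2.32217593]
scene (352, 184) [ 536. -141.   57.]
scene (560, 30) [ 305. -211.  496.]
scene (540, 100) [ 288. -209.  395.]
scene (500, 200) [ 271. -210.  173.]
scene (460, 250) [ 293. -210.  -28.]
scene (600, 370) [ 54.  28. 284.]
scene (430, 300) [ 302. -200. -278.]
scene (270, 50) [ 848. -228.  187.]
side [ 613. -524.  779.] [0.59326568 0.04817422 0.14643441]
side (312, 226) [ 534. -129.   60.]
side (40, 20) [ 310. -233.  567.]
side (100, 100) [ 311. -223.  460.]
side (150, 200) [ 311. -241.  278.]
side (180, 280) [ 375. -337.  223.]
side (20, 250) [ 333. -413.  466.]
side (100, 280) [-430.  -24. -860.]
side (200, 330) [ 356. -355.   10.]
side (500, 250) [ 755. -335.  437.]
z 60 230
y: [-500 -450 -400 -350 -300 -250 -200 -150 -100  -50    0   50  100  150
  200  250  300  350  400  450  500  550  600  650  700]
-100   .   .   .   .   .   .   .   .   .   .   .   .   .   .   .   .   .   .   .   .   .   .   .   .   .
-50   .   .   .   .   .   .   .   .   .   .   .   .   .   .   .   .   .   .   .   .   .   .   .   .   .
0   .   .   .   . 
[... 5900 characters left out ...]
   .   .   .   .   .   .   .   .   .   .   .   .   .   .   .   .   .   .   .
650   .   .   .   .   .   .   .   .   .   .   .   .   .   .   .   .   .   .   .   .   .   .   .   .   .
700   .   .   . 999 999   2   .   .   .   .   .   .   .   .   .   .   .   .   .   .   .   .   .   .   .
750   .   .   9 999 999 248   .   .   .   .   .   .   .   .   .   .   .   .   .   .   .   .   .   .   .
800   .   . 891 999 999 999 311  25   .   .   .   .   .   .   .   .   .   .   .   .   .   .   .   .   .
850   .   . 999 642 381 573   .   .   .   .   .   .   .   .   .   .   .   .   .   .   .   .   .   .   .
900   .   .   .   .   .   .   .   .   .   .   .   .   .   .   .   .   .   .   .   .   .   .   .   .   .
```

Column stands at x 200–350, y < -210, so my path is clear. Retrying the move with all the keys present.

Request:
move_arm --deltas '[{"gripper": 1, "dx": 0.57, "dy": 0.007, "dz": -0.51, "wx": 0, "wy": 0.019, "wz": 0}, {"gripper": 1, "dx": 0.58, "dy": 0.007, "dz": -0.49, "wx": 0, "wy": 0.019, "wz": 0}, {"gripper": 1, "dx": 0.6, "dy": 0.007, "dz": -0.47, "wx": 0, "wy": 0.019, "wz": 0}, {"gripper": 1, "dx": 0.61, "dy": 0.007, "dz": -0.455, "wx": 0, "wy": 0.019, "wz": 0}, {"gripper": 1, "dx": 0.624, "dy": 0.007, "dz": -0.437, "wx": 0, "wy": 0.019, "wz": 0}, {"gripper": 1, "dx": 0.637, "dy": 0.006, "dz": -0.418, "wx": 0, "wy": 0.019, "wz": 0}, {"gripper": 1, "dx": 0.649, "dy": 0.007, "dz": -0.4, "wx": 0, "wy": 0.019, "wz": 0}, {"gripper": 1, "dx": 0.66, "dy": 0.006, "dz": -0.38, "wx": 0, "wy": 0.019, "wz": 0}, {"gripper": 1, "dx": 0.67, "dy": 0.007, "dz": -0.36, "wx": 0, "wy": 0.019, "wz": 0}, {"gripper": 1, "dx": 0.68, "dy": 0.006, "dz": -0.34, "wx": 0, "wy": 0.019, "wz": 0}]'

```text
time: 2.45
eef_pos: [352.3, 386.7, 402.3]
ee_rot: [-1.521, 0.46, -0.461]
ft_force: [0.2, -0.2, 1.1]
gripper_width: 1.0
```

Request:
move_arm --deltas '[{"gripper": 1, "dx": 0.69, "dy": 0.007, "dz": -0.32, "wx": 0, "wy": 0.019, "wz": 0}, {"gripper": 1, "dx": 0.7, "dy": 0.006, "dz": -0.3, "wx": 0, "wy": 0.019, "wz": 0}, {"gripper": 1, "dx": 0.71, "dy": 0.007, "dz": -0.277, "wx": 0, "wy": 0.018, "wz": 0}, {"gripper": 1, "dx": 0.718, "dy": 0.006, "dz": -0.256, "wx": 0, "wy": 0.019, "wz": 0}, {"gripper": 1, "dx": 0.725, "dy": 0.007, "dz": -0.235, "wx": 0, "wy": 0.018, "wz": 0}, {"gripper": 1, "dx": 0.73, "dy": 0.006, "dz": -0.214, "wx": 0, "wy": 0.019, "wz": 0}, {"gripper": 1, "dx": 0.737, "dy": 0.007, "dz": -0.193, "wx": 0, "wy": 0.018, "wz": 0}, {"gripper": 1, "dx": 0.743, "dy": 0.006, "dz": -0.17, "wx": 0, "wy": 0.019, "wz": 0}]'

```text
time: 3.45
eef_pos: [480.0, 179.1, 400.2]
ee_rot: [-1.473, 0.642, -0.643]
ft_force: [0.6, -0.9, -0.4]
gripper_width: 1.0
```

Request:
move_arm --deltas '[{"gripper": 1, "dx": 0.492, "dy": 0.194, "dz": -0.572, "wx": 0, "wy": 0.044, "wz": 0}, {"gripper": 1, "dx": 0.531, "dy": 0.195, "dz": -0.537, "wx": 0, "wy": 0.044, "wz": 0}, {"gripper": 1, "dx": 0.566, "dy": 0.194, "dz": -0.5, "wx": 0, "wy": 0.044, "wz": 0}, {"gripper": 1, "dx": 0.6, "dy": 0.195, "dz": -0.458, "wx": 0, "wy": 0.044, "wz": 0}, {"gripper": 0, "dx": 0.63, "dy": 0.194, "dz": -0.416, "wx": 0, "wy": 0.044, "wz": 0}, {"gripper": 0, "dx": 0.657, "dy": 0.195, "dz": -0.37, "wx": 0, "wy": 0.044, "wz": 0}, {"gripper": 0, "dx": 0.68, "dy": 0.194, "dz": -0.325, "wx": 0, "wy": 0.043, "wz": 0}, {"gripper": 0, "dx": 0.7, "dy": 0.195, "dz": -0.278, "wx": 0, "wy": 0.044, "wz": 0}, {"gripper": 0, "dx": 0.72, "dy": 0.194, "dz": -0.23, "wx": 0, "wy": 0.043, "wz": 0}, {"gripper": 0, "dx": 0, "dy": 0, "dz": 0, "wx": 0, "wy": 0, "wz": 0}]'

```text
time: 4.7
eef_pos: [449.3, -91.2, 329.6]
ee_rot: [-1.267, 1.115, -1.114]
ft_force: [0.1, -0.2, -0.1]
gripper_width: 0.498
```

```bash
python3 - <<'E'
from h import *
s,Rm=state(); print(Rm.round(3),np.round(s['joint_positions'],2))
snap('wrist','w2.png'); marks('wrist',['push_post','lock_knob','ring_bore','pointer_tip','fixture','pointer_stand'])
E
```

```text
t 4.7 pos [449.3 -91.2 329.6] F [ 0.1 -0.2 -0.1] w 0.498
[[ 0.127 -0.001  0.992]
 [-0.992  0.     0.127]
 [-0.    -1.    -0.001]] [-0.42 -0.13  2.16 -0.    1.11 -0.55]
wrist push_post [(0.87, [421.7, -57.3, 64.9])]
wrist lock_knob [(0.6, [439.0, -147.2, 87.1])]
wrist ring_bore [(0.65, [533.6, -139.4, 71.1])]
wrist pointer_tip []
wrist fixture [(0.83, [527.0, -136.9, 0.7])]
wrist pointer_stand [(0.94, [679.2, -150.6, -2.4])]
```

View pics/w2.png

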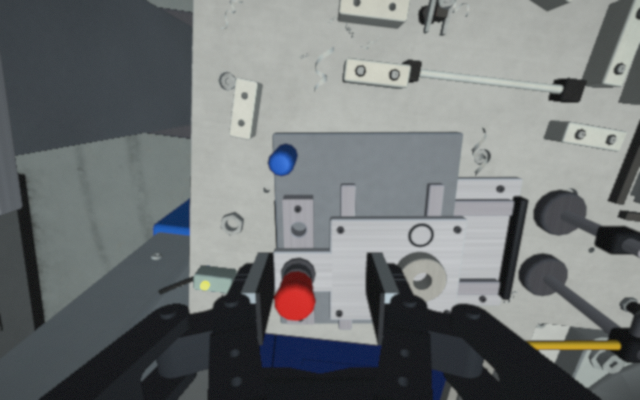

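```bash
python3 - <<'E'
from h import *
Q=[]
for c in('scene','side'):
    im,P=cloud(c); Q.append(P.reshape(-1,3)); cv2.imwrite(f'pics/{c}1.png',im[:,:,::-1])
a=cv2.imread('pics/scene1.png');b=cv2.imread('pics/side1.png')
cv2.imwrite('pics/both1.png',cv2.resize(np.hstack([a,b]),(800,250)))
Q=np.concatenate(Q); Q=Q[~np.isnan(Q).any(1)]
q0=-0.42;u=np.array([np.cos(q0),np.sin(q0)]);l=np.array([-u[1],u[0]])
S=Q[(Q[:,2]>150)&(Q[:,0]>-50)&(Q[:,0]<520)&(Q[:,1]>-205)&(Q[:,1]<200)]
A=S[:,:2]@u;B=S[:,:2]@l
for lo in range(-50,500,50):
    m=(A>=lo)&(A<lo+50)
    if m.sum()>20: print(lo,'lat',np.percentile(B[m],[1,50,99]).round(),'z',np.percentile(S[m,2],[1,99]).round())
E
```

```text
-50 lat [ 83. 164. 168.] z [286. 340.]
0 lat [  2. 131. 222.] z [203. 555.]
50 lat [ -8. 147. 216.] z [176. 586.]
100 lat [128. 154. 156.] z [534. 620.]
150 lat [ 71. 152. 155.] z [510. 611.]
200 lat [ 66. 149. 155.] z [484. 585.]
250 lat [ 54. 144. 152.] z [459. 557.]
300 lat [ 47. 133. 157.] z [424. 528.]
350 lat [ 46. 107. 158.] z [240. 497.]
400 lat [ 44.  97. 160.] z [175. 470.]
450 lat [ 44. 102. 160.] z [174. 447.]
```

View pics/both1.png

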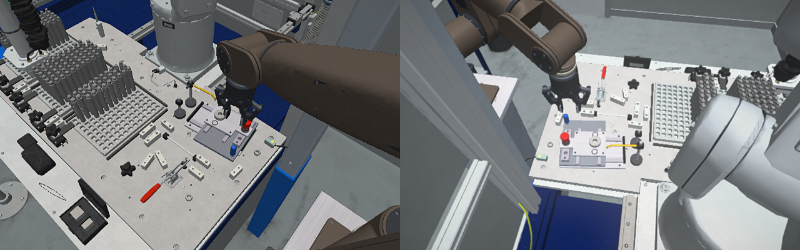

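```bash
python3 - <<'E'
from h import *
plan([(421,-60,325,.128),(421,-60,228,.128)],0)
E
```

```text
{"gripper":0,"dx":-0.412,"dy":0.065,"dz":-0.308,"wy":0.001},
{"gripper":0,"dx":-0.411,"dy":0.064,"dz":-0.308,"wy":0.001},
-- [421. -60. 325.] 0.129
{"gripper":0,"dx":0,"dy":0.606,"dz":-0,"wy":0},
{"gripper":0,"dx":0,"dy":0.606,"dz":-0,"wy":0},
{"gripper":0,"dx":0,"dy":0.607,"dz":-0,"wy":0},
{"gripper":0,"dx":0,"dy":0.606,"dz":-0,"wy":0},
-- [421. -60. 228.] 0.129
```

Go above the post and part-way down, then check.

Request:
move_arm --deltas '[{"gripper": 0, "dx": -0.41, "dy": 0.065, "dz": -0.31, "wx": 0, "wy": 0, "wz": 0}, {"gripper": 0, "dx": -0.41, "dy": 0.065, "dz": -0.31, "wx": 0, "wy": 0, "wz": 0}, {"gripper": 0, "dx": 0, "dy": 0.6, "dz": 0, "wx": 0, "wy": 0, "wz": 0}, {"gripper": 0, "dx": 0, "dy": 0.6, "dz": 0, "wx": 0, "wy": 0, "wz": 0}, {"gripper": 0, "dx": 0, "dy": 0, "dz": 0, "wx": 0, "wy": 0, "wz": 0}]'

```text
time: 5.78
eef_pos: [420.0, -60.1, 275.1]
ee_rot: [-1.27, 1.116, -1.109]
ft_force: [-0.4, -0.2, 0.7]
gripper_width: 0.501
```

```bash
python3 - <<'E'
from h import *
s,Rm=state()
snap('wrist','w3.png'); marks('wrist',['push_post','lock_knob','ring_bore'])
snap('side','s3.png'); marks('side',['push_post','lock_knob','ring_bore','pointer_tip'])
a=cv2.imread('pics/w3.png');b=cv2.imread('pics/s3.png')[130:290,200:456]
cv2.imwrite('pics/b3.png',np.hstack([cv2.resize(a,(480,300)),cv2.resize(b,(320,200))[:300] if 0 else cv2.copyMakeBorder(cv2.resize(b,(320,200)),0,100,0,0,cv2.BORDER_CONSTANT)]))
E
```

```text
t 5.78 pos [420.  -60.1 275.1] F [-0.4 -0.2  0.7] w 0.501
wrist push_post [(0.58, [415.8, -51.0, 68.9])]
wrist lock_knob []
wrist ring_bore [(0.72, [533.0, -138.6, 72.6])]
side push_post [(0.84, [417.5, -60.0, 70.7])]
side lock_knob [(0.6, [433.9, -151.2, 89.5]), (0.28, [675.5, -148.9, -1.7])]
side ring_bore [(0.93, [531.1, -138.1, 68.0])]
side pointer_tip [(0.8, [576.0, -166.4, 83.1])]
```

View pics/b3.png

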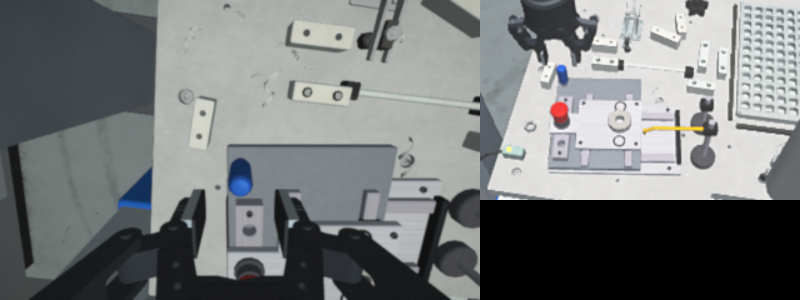

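The post (left view, about 240,175) is centred between the fingers, so I'll descend and grip it.

Request:
move_arm --deltas '[{"gripper": 0, "dx": -0.03, "dy": 0.4, "dz": 0, "wx": 0, "wy": 0, "wz": 0}, {"gripper": 0, "dx": 0, "dy": 0.4, "dz": 0, "wx": 0, "wy": 0, "wz": 0}, {"gripper": 0, "dx": 0, "dy": 0.4, "dz": 0, "wx": 0, "wy": 0, "wz": 0}, {"gripper": 0, "dx": 0, "dy": 0, "dz": 0, "wx": 0, "wy": 0, "wz": 0}]'

```text
time: 6.72
eef_pos: [420.1, -59.3, 227.8]
ee_rot: [-1.269, 1.115, -1.11]
ft_force: [-0.3, 0.6, -0.4]
gripper_width: 0.498
```

Request:
move_arm --deltas '[{"gripper": -0.55, "dx": 0, "dy": 0, "dz": 0, "wx": 0, "wy": 0, "wz": 0}, {"gripper": -0.7, "dx": 0, "dy": 0, "dz": 0, "wx": 0, "wy": 0, "wz": 0}, {"gripper": -0.7, "dx": 0, "dy": 0, "dz": 0, "wx": 0, "wy": 0, "wz": 0}, {"gripper": -0.7, "dx": 0, "dy": 0, "dz": 0, "wx": 0, "wy": 0, "wz": 0}]'

```text
time: 7.22
eef_pos: [420.6, -59.6, 229.7]
ee_rot: [-1.27, 1.113, -1.112]
ft_force: [-5.2, -0.4, 6.5]
gripper_width: 0.184
```

```bash
python3 - <<'E'
from h import *
s,Rm=state();print(Rm.round(4))
snap('side'); marks('side',['push_post','lock_knob','ring_bore','pointer_tip'])
E
```

```text
t 7.22 pos [420.6 -59.6 229.7] F [-5.2 -0.4  6.5] w 0.184
[[ 1.309e-01 -1.100e-03  9.914e-01]
 [-9.914e-01 -5.000e-04  1.309e-01]
 [ 4.000e-04 -1.000e+00 -1.200e-03]]
side push_post [(0.91, [421.5, -61.0, 68.8])]
side lock_knob [(0.69, [435.4, -150.4, 89.5]), (0.38, [676.8, -149.8, 0.3])]
side ring_bore [(0.66, [535.7, -138.4, 67.9])]
side pointer_tip [(0.75, [578.1, -161.6, 81.7])]
```

Request:
move_arm --deltas '[{"gripper": -0.7, "dx": 0, "dy": 0, "dz": 0.2, "wx": 0, "wy": 0, "wz": 0}, {"gripper": -0.7, "dx": 0, "dy": 0, "dz": 0.2, "wx": 0, "wy": 0, "wz": 0}, {"gripper": -0.7, "dx": 0, "dy": 0, "dz": 0.2, "wx": 0, "wy": 0, "wz": 0}, {"gripper": -0.7, "dx": 0, "dy": 0, "dz": 0.2, "wx": 0, "wy": 0, "wz": 0}, {"gripper": -0.7, "dx": 0, "dy": 0, "dz": 0.03, "wx": 0, "wy": 0, "wz": 0}, {"gripper": -0.7, "dx": 0, "dy": 0, "dz": 0, "wx": 0, "wy": 0, "wz": 0}]'

```text
time: 8.22
eef_pos: [453.5, -55.3, 229.7]
ee_rot: [-1.27, 1.113, -1.111]
ft_force: [-5.1, -0.5, 6.9]
gripper_width: 0.187
```

```bash
python3 - <<'E'
from h import *
s,Rm=state()
for c in('side','scene'):
  for i in range(3):
    im,_=snap(c,f'{c}4.png'); marks(c,['push_post','ring_bore','pointer_tip','pointer_stand','fixture'])
a=cv2.imread('pics/side4.png')[180:280,260:420];b=cv2.imread('pics/scene4.png')[120:220,280:440]
cv2.imwrite('pics/b4.png',np.vstack([cv2.resize(x,None,fx=3,fy=3,interpolation=2) for x in (a,b)])[:600])
E
```

```text
t 8.22 pos [453.5 -55.3 229.7] F [-5.1 -0.5  6.9] w 0.187
side push_post [(0.83, [455.0, -57.5, 69.2])]
side ring_bore []
side pointer_tip [(0.84, [577.7, -161.0, 82.2])]
side pointer_stand [(0.95, [680.3, -147.5, -4.2])]
side fixture [(0.66, [530.8, -139.2, 2.7])]
side push_post [(0.93, [454.0, -55.5, 68.8])]
side ring_bore [(0.74, [567.5, -131.3, 68.1]), (0.33, [371.8, -138.2, -3.4])]
side pointer_tip [(0.66, [578.3, -163.0, 84.3])]
side pointer_stand [(0.66, [680.0, -150.9, -2.3])]
side fixture [(0.84, [531.0, -141.4, 2.3])]
side push_post [(0.83, [451.7, -55.1, 68.2])]
side ring_bore [(0.74, [563.0, -131.2, 70.7]), (0.21, [369.6, -139.0, 4.5])]
side pointer_tip [(0.73, [575.5, -160.5, 82.4])]
side pointer_stand [(0.69, [677.6, -151.1, -0.7])]
side fixture [(0.91, [528.5, -137.2, 5.1])]
scene push_post [(0.64, [456.9, -59.1, 68.9])]
scene ring_bore [(0.85, [564.0, -133.1, 75.2])]
scene pointer_tip []
scene pointer_stand [(0.87, [678.1, -147.8, 0.7])]
scene fixture [(0.85, [518.6, -137.7, 2.9])]
scene push_post [(0.74, [454.0, -54.1, 69.2])]
scene ring_bore [(0.71, [563.7, -133.0, 76.6])]
scene pointer_tip []
scene pointer_stand [(0.88, [678.5, -149.7, -0.5]), (0.35, [519.5, -138.5, 1.4])]
scene fixture [(0.91, [521.7, -137.4, 2.1])]
scene push_post [(0.56, [455.7, -56.0, 67.0])]
scene ring_bore [(0.82, [566.3, -133.2, 73.6]), (0.7, [522.3, -136.0, 2.6])]
scene pointer_tip []
scene pointer_stand [(0.9, [676.0, -146.6, -0.2])]
scene fixture [(0.75, [522.4, -141.3, -1.1])]
```

View pics/b4.png

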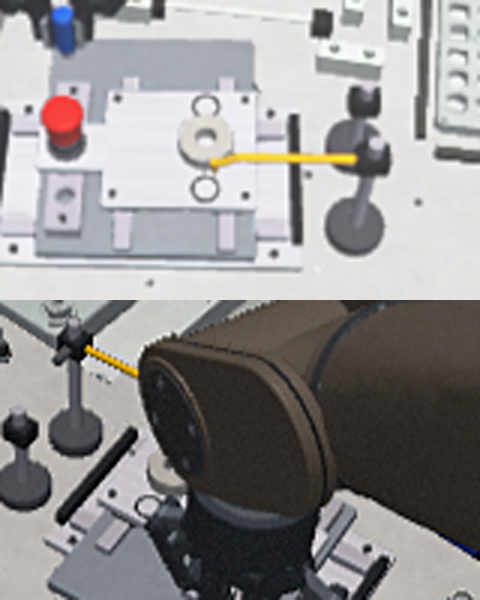

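Zoom on the side view for a pixel-accurate ring and tip measurement.

```bash
cat >> h.py <<'E'
def ray_at(cam,u,v,z):
    c=ctrl.calibration(cam); d=rot(c['rotation'])@np.array([(u-c['cx'])/c['fx'],-(v-c['cy'])/c['fy'],-1]); e=np.array(c['eye'])
    return e+d*(z-e[2])/d[2]
E
python3 - <<'E'
from h import *
ims=np.mean([snap('side')[0].astype(float) for _ in range(4)],0).astype(np.uint8)
cv2.imwrite('pics/side5.png',ims[:,:,::-1])
cv2.imwrite('pics/z5.png',cv2.resize(ims[205:255,300:366,::-1],None,fx=12,fy=12,interpolation=cv2.INTER_CUBIC))
c=ctrl.calibration('side');print(c['fx'])
for n,(u,v,z) in dict(ring=(329,226.7,74),tip=(331,234.3,81)).items(): print(n,ray_at('side',u,v,z).round(1))
E
```

```text
399.02498342313294
ring [ 569.8 -133.5   74. ]
tip [ 576.5 -153.7   81. ]
```

View pics/z5.png

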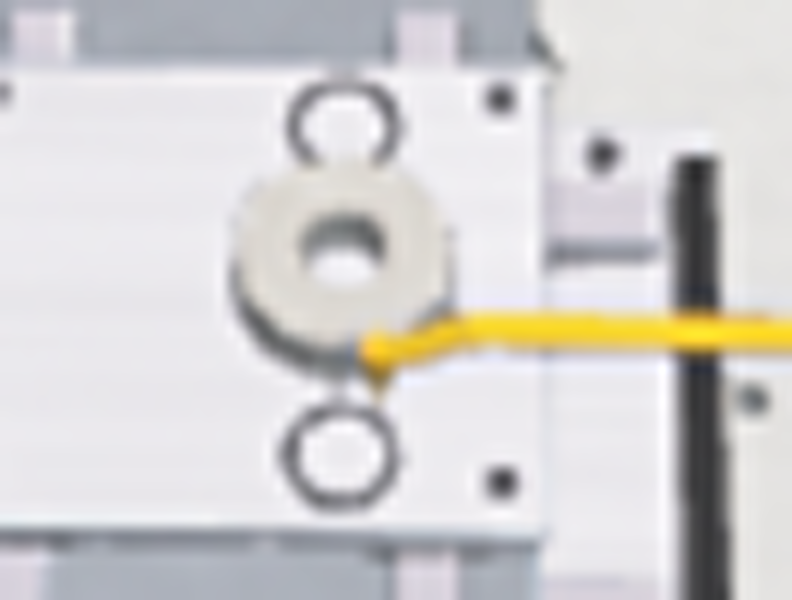

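```bash
python3 - <<'E'
from h import *
f=lambda U,V:(300+(U+.5)/12-.5,205+(V+.5)/12-.5)
r=ray_at('side',*f(343,250),74);t=ray_at('side',*f(380,402),81);n1=ray_at('side',*f(340,455),60);n2=ray_at('side',*f(344,128),60)
print(r.round(1),t.round(1),n1.round(1),n2.round(1))
y=.1305;u=np.array([np.cos(y),np.sin(y)]);l=np.array([-u[1],u[0]])
for p in(r,n1,n2):print('dx %.1f dy %.1f'%((t-p)[:2]@u,(t-p)[:2]@l))
d=(n2-n1)[:2];print('nest line',np.linalg.norm(d),'yaw',np.arctan2(-d[0],d[1]))
E
```

```text
[ 567.6 -130.7   74. ] [ 578.  -161.8   81. ] [ 571.7 -161.7   60. ] [563.5 -98.8  60. ]
dx 6.3 dy -32.2
dx 6.3 dy -0.9
dx 6.2 dy -64.4
nest line 63.49042846592265 yaw 0.12948255287363114
```

dx = 6.3 mm remains and dy = -32.2 mm. The nests agree with this (spacing 63.5 mm, yaw 0.13).

Request:
move_arm --deltas '[{"gripper": -0.7, "dx": 0, "dy": 0, "dz": 0.08, "wx": 0, "wy": 0, "wz": 0}, {"gripper": -0.7, "dx": 0, "dy": 0, "dz": 0.078, "wx": 0, "wy": 0, "wz": 0}, {"gripper": -0.7, "dx": 0, "dy": 0, "dz": 0, "wx": 0, "wy": 0, "wz": 0}, {"gripper": -0.7, "dx": 0, "dy": 0, "dz": 0, "wx": 0, "wy": 0, "wz": 0}]'

```text
time: 10.72
eef_pos: [459.7, -54.5, 229.7]
ee_rot: [-1.27, 1.113, -1.111]
ft_force: [-5.0, -1.5, 6.0]
gripper_width: 0.187
```

```bash
python3 - <<'E'
from h import *
state()
ims=np.mean([snap('side')[0].astype(float) for _ in range(4)],0).astype(np.uint8)
cv2.imwrite('pics/z6.png',cv2.resize(ims[205:255,300:366,::-1],None,fx=12,fy=12,interpolation=cv2.INTER_CUBIC))
E
```

```text
t 10.72 pos [459.7 -54.5 229.7] F [-5.  -1.5  6. ] w 0.187
```

View pics/z6.png

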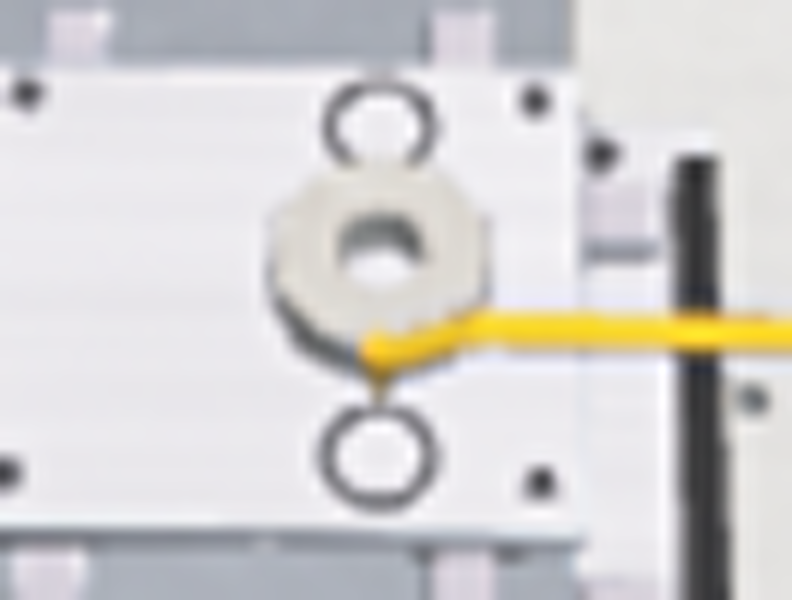

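Nest (379,457), bore (380,250) and tip (379,402) now line up. I'll release the post, rise and look at the knob.

Request:
move_arm --deltas '[{"gripper": 0.3, "dx": 0, "dy": 0, "dz": 0, "wx": 0, "wy": 0, "wz": 0}, {"gripper": 0.3, "dx": 0, "dy": 0, "dz": 0, "wx": 0, "wy": 0, "wz": 0}, {"gripper": 0.3, "dx": 0, "dy": 0, "dz": 0, "wx": 0, "wy": 0, "wz": 0}, {"gripper": 0.3, "dx": 0, "dy": -0.6, "dz": 0, "wx": 0, "wy": 0, "wz": 0}, {"gripper": 0.3, "dx": 0, "dy": -0.6, "dz": 0, "wx": 0, "wy": 0, "wz": 0}, {"gripper": 0.3, "dx": 0, "dy": -0.6, "dz": 0, "wx": 0, "wy": 0, "wz": 0}, {"gripper": 0.3, "dx": 0.5, "dy": -0.4, "dz": 0.05, "wx": 0, "wy": 0, "wz": 0}, {"gripper": 0.3, "dx": 0.6, "dy": 0, "dz": 0.05, "wx": 0, "wy": 0, "wz": 0}, {"gripper": 0.3, "dx": 0.6, "dy": 0, "dz": 0, "wx": 0, "wy": 0, "wz": 0}, {"gripper": 0.3, "dx": 0, "dy": 0, "dz": 0, "wx": 0, "wy": 0, "wz": 0}]'

```text
time: 12.18
eef_pos: [472.9, -123.2, 316.8]
ee_rot: [-1.267, 1.114, -1.115]
ft_force: [-0.6, -0.7, -0.3]
gripper_width: 0.648
```

```bash
python3 - <<'E'
from h import *
for i in range(3):
    s,Rm=state()
    im,d=snap('wrist','w7.png'); marks('wrist',['lock_knob','push_post','ring_bore'])
    m=ctrl.cut_out('wrist','lock_knob'); 
    c=ctrl.calibration('wrist');T=c['tool_from_camera']
    hsv=cv2.cvtColor(im,cv2.COLOR_RGB2HSV)
    red=((hsv[...,0]<8)|(hsv[...,0]>172))&(hsv[...,1]>150)&(hsv[...,2]>60)&(d>0)
    v,u=np.nonzero(red);z=d[red]
    P=np.stack([(u-c['cx'])/c['fx']*z,-(v-c['cy'])/c['fy']*z,-z],-1)@T[:3,:3].T+T[:3,3]
    W=P@Rm.T+s['eef_pos']
    top=W[W[:,2]>np.percentile(W[:,2],95)-5]
    print(len(W),'z95',np.percentile(W[:,2],95).round(1),'top bbox',top.min(0).round(1),top.max(0).round(1),'mean',top.mean(0).round(1),'px',u.min(),u.max(),v.min(),v.max())
    snap('side'); marks('side',['lock_knob','push_post','ring_bore'])
E
```

```text
t 12.18 pos [ 472.9 -123.2  316.8] F [-0.6 -0.7 -0.3] w 0.648
wrist lock_knob [(0.88, [481.3, -145.7, 91.5]), (0.64, [524.5, -139.8, 0.7])]
wrist push_post [(0.76, [458.6, -51.1, 69.8])]
wrist ring_bore [(0.81, [570.9, -136.2, 73.5])]
1683 z95 106.0 top bbox [ 464.4 -154.5  101. ] [ 491.1 -127.9  107. ] mean [ 477.4 -140.5  104.7] px 304 347 234 284
side lock_knob [(0.47, [477.4, -144.4, 90.1])]
side push_post [(0.3, [467.8, 59.0, 2.4])]
side ring_bore [(0.74, [569.5, -133.3, 69.1])]
t 12.62 pos [ 472.6 -120.8  316.7] F [-0.3  0.2  0.4] w 0.651
wrist lock_knob [(0.85, [481.8, -142.8, 90.4])]
wrist push_post [(0.92, [457.7, -49.8, 67.9])]
wrist ring_bore [(0.63, [574.2, -135.3, 71.6])]
1687 z95 105.9 top bbox [ 464.4 -155.3  100.9] [ 491.2 -128.   106.9] mean [ 477.5 -140.6  104.7] px 304 347 238 288
side lock_knob [(0.5, [473.5, -144.8, 88.5])]
side push_post [(0.57, [459.4, -52.4, 67.5]), (0.34, [576.5, -163.7, 83.2])]
side ring_bore [(0.68, [573.7, -132.5, 65.1])]
t 13.07 pos [ 472.6 -121.2  316.8] F [-0.   0.3  0. ] w 0.653
wrist lock_knob [(0.69, [479.9, -144.3, 90.4]), (0.18, [376.6, -29.5, 1.0])]
wrist push_post [(0.63, [458.6, -50.5, 66.8])]
wrist ring_bore [(0.69, [571.6, -133.3, 72.0])]
1677 z95 106.0 top bbox [ 464.4 -154.6  101. ] [ 490.9 -128.4  107. ] mean [ 477.6 -140.6  104.7] px 304 347 237 287
side lock_knob [(0.71, [474.3, -144.3, 91.5])]
side push_post [(0.9, [460.5, -54.0, 68.9])]
side ring_bore [(0.62, [571.9, -130.5, 67.9])]
```

View pics/w7.png

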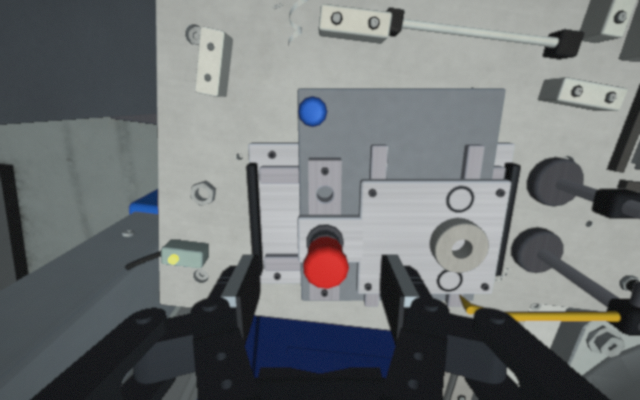

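The knob is at (325,262) in the wrist view, measured at about (477.8,-142). I'll line up with it and descend.

Request:
move_arm --deltas '[{"gripper": 0.3, "dx": 0.27, "dy": 0, "dz": 0.03, "wx": 0, "wy": 0, "wz": 0}, {"gripper": 0.3, "dx": 0.26, "dy": 0, "dz": 0.03, "wx": 0, "wy": 0, "wz": 0}, {"gripper": 0.2, "dx": 0, "dy": 0.5, "dz": 0, "wx": 0, "wy": 0, "wz": 0}, {"gripper": 0.2, "dx": 0, "dy": 0.5, "dz": 0, "wx": 0, "wy": 0, "wz": 0}, {"gripper": 0.2, "dx": 0, "dy": 0.5, "dz": 0, "wx": 0, "wy": 0, "wz": 0}, {"gripper": 0.2, "dx": 0, "dy": 0.3, "dz": 0, "wx": 0, "wy": 0, "wz": 0}, {"gripper": 0.2, "dx": 0, "dy": 0, "dz": 0, "wx": 0, "wy": 0, "wz": 0}, {"gripper": 0.2, "dx": 0, "dy": 0, "dz": 0, "wx": 0, "wy": 0, "wz": 0}]'

```text
time: 14.52
eef_pos: [478.2, -142.3, 245.5]
ee_rot: [-1.268, 1.111, -1.114]
ft_force: [-0.2, -0.2, -0.8]
gripper_width: 0.603
```

```bash
python3 - <<'E'
from h import *
s,Rm=state()
im,d=snap('side')
hsv=cv2.cvtColor(im,cv2.COLOR_RGB2HSV)
snap('wrist','w8.png'); marks('wrist',['lock_knob','ring_bore'])
E
```

```text
t 14.53 pos [ 478.2 -142.3  245.5] F [-0.2 -0.2 -0.8] w 0.603
wrist lock_knob []
wrist ring_bore [(0.56, [573.3, -134.2, 73.9])]
```

Request:
move_arm --deltas '[{"gripper": -0.2, "dx": 0, "dy": 0, "dz": 0, "wx": 0, "wy": 0, "wz": 0}, {"gripper": -0.3, "dx": 0, "dy": 0, "dz": 0, "wx": 0, "wy": 0, "wz": 0}, {"gripper": -0.8, "dx": 0, "dy": 0, "dz": 0, "wx": 0, "wy": 0, "wz": 0}, {"gripper": -0.8, "dx": 0, "dy": 0, "dz": 0, "wx": 0, "wy": 0, "wz": 0}, {"gripper": -0.8, "dx": 0, "dy": 0, "dz": 0, "wx": 0, "wy": 0, "wz": 0}]'

```text
time: 15.35
eef_pos: [478.4, -142.0, 245.6]
ee_rot: [-1.267, 1.11, -1.114]
ft_force: [3.5, 1.5, 3.6]
gripper_width: 0.3
```

```bash
python3 - <<'E'
from h import *
s,Rm=state()
ims=np.mean([snap('side')[0].astype(float) for _ in range(4)],0).astype(np.uint8)
big=cv2.resize(ims[205:255,240:370,::-1],None,fx=6,fy=6,interpolation=cv2.INTER_CUBIC)
cv2.imwrite('pics/z9.png',big)
old=cv2.imread('pics/z6.png') # 12x, origin (300,205)
new=cv2.resize(ims[205:255,300:366,::-1],None,fx=12,fy=12,interpolation=cv2.INTER_CUBIC)
# plate hole + nest region shift, old->new
T=old[430:520,290:600]
r=cv2.matchTemplate(new,T,cv2.TM_CCOEFF_NORMED);_,m,_,l=cv2.minMaxLoc(r);print(m,'shift px12',l[0]-290,l[1]-430)
T=old[190:290,260:500]
r=cv2.matchTemplate(new,T,cv2.TM_CCOEFF_NORMED);_,m,_,l=cv2.minMaxLoc(r);print(m,'shift px12',l[0]-260,l[1]-190)
E
```

```text
t 15.35 pos [ 478.4 -142.   245.6] F [3.5 1.5 3.6] w 0.3
0.9881734848022461 shift px12 -1 1
0.9887002110481262 shift px12 0 0
```

Grip is on and the slide has not shifted. Now pull the knob up 16 mm.

Request:
move_arm --deltas '[{"gripper": -0.8, "dx": 0, "dy": -0.1, "dz": 0, "wx": 0, "wy": 0, "wz": 0}, {"gripper": -0.8, "dx": 0, "dy": -0.1, "dz": 0, "wx": 0, "wy": 0, "wz": 0}, {"gripper": -0.8, "dx": 0, "dy": -0.1, "dz": 0, "wx": 0, "wy": 0, "wz": 0}, {"gripper": -0.8, "dx": 0, "dy": -0.1, "dz": 0, "wx": 0, "wy": 0, "wz": 0}, {"gripper": -0.8, "dx": 0, "dy": 0, "dz": 0, "wx": 0, "wy": 0, "wz": 0}]'

```text
time: 16.18
eef_pos: [477.4, -141.9, 259.3]
ee_rot: [-1.268, 1.112, -1.113]
ft_force: [7.4, -0.1, -6.1]
gripper_width: 0.302
```

```bash
python3 - <<'E'
from h import *
state()
im,d=snap('wrist'); snap('side'); marks('side',['lock_knob'])
E
```

```text
t 16.18 pos [ 477.4 -141.9  259.3] F [ 7.4 -0.1 -6.1] w 0.302
side lock_knob [(0.6, [476.0, -145.6, 102.1])]
```

Request:
move_arm --deltas '[{"gripper": -0.8, "dx": 0, "dy": -0.08, "dz": 0.02, "wx": 0, "wy": 0, "wz": 0}, {"gripper": -0.8, "dx": 0, "dy": 0, "dz": 0, "wx": 0, "wy": 0, "wz": 0}]'

```text
time: 16.58
eef_pos: [477.8, -141.7, 262.0]
ee_rot: [-1.269, 1.114, -1.111]
ft_force: [4.9, -0.3, -7.0]
gripper_width: 0.303
```

```bash
cat >> h.py <<'E'
def shift():
    ims=np.mean([snap('side')[0].astype(float) for _ in range(4)],0).astype(np.uint8)
    new=cv2.resize(ims[195:265,290:376,::-1],None,fx=12,fy=12,interpolation=cv2.INTER_CUBIC)
    old=cv2.imread('pics/z6.png')
    for y0,y1,x0,x1 in((430,520,290,600),(190,290,260,500)):
        r=cv2.matchTemplate(new,old[y0:y1,x0:x1],cv2.TM_CCOEFF_NORMED);_,m,_,l=cv2.minMaxLoc(r);print(round(m,3),'shift px12',l[0]-x0-120,l[1]-y0-120)
    return ims
E
python3 - <<'E'
from h import *
state(); shift()
E
```

```text
t 16.57 pos [ 477.8 -141.7  262. ] F [ 4.9 -0.3 -7. ] w 0.303
0.979 shift px12 -8 -2
0.982 shift px12 -9 -2
```

Pin is up (about 16 mm, Fz -7 N). The slide crept back about 1.4 mm, so I'll slide the carrier 32 mm toward the pointer and trim x a little on the way.

Request:
move_arm --deltas '[{"gripper": -0.8, "dx": 0.16, "dy": 0, "dz": 0.02, "wx": 0, "wy": 0, "wz": 0}, {"gripper": -0.8, "dx": 0.16, "dy": 0, "dz": 0.02, "wx": 0, "wy": 0, "wz": 0}, {"gripper": -0.8, "dx": 0.16, "dy": 0, "dz": 0.02, "wx": 0, "wy": 0, "wz": 0}, {"gripper": -0.8, "dx": 0.16, "dy": 0, "dz": 0, "wx": 0, "wy": 0, "wz": 0}, {"gripper": -0.8, "dx": 0.16, "dy": 0, "dz": 0, "wx": 0, "wy": 0, "wz": 0}, {"gripper": -0.8, "dx": 0, "dy": 0, "dz": 0, "wx": 0, "wy": 0, "wz": 0}]'

```text
time: 17.52
eef_pos: [483.4, -173.8, 262.2]
ee_rot: [-1.273, 1.119, -1.107]
ft_force: [-6.8, -1.8, -6.9]
gripper_width: 0.3
```

```bash
python3 - <<'E'
from h import *
state(); ims=shift()
cv2.imwrite('pics/z10.png',cv2.resize(ims[205:265,240:366,::-1],None,fx=6,fy=6,interpolation=cv2.INTER_CUBIC))
E
```

```text
t 17.52 pos [ 483.4 -173.8  262.2] F [-6.8 -1.8 -6.9] w 0.3
0.955 shift px12 -8 178
0.809 shift px12 -9 167
```

View pics/z10.png

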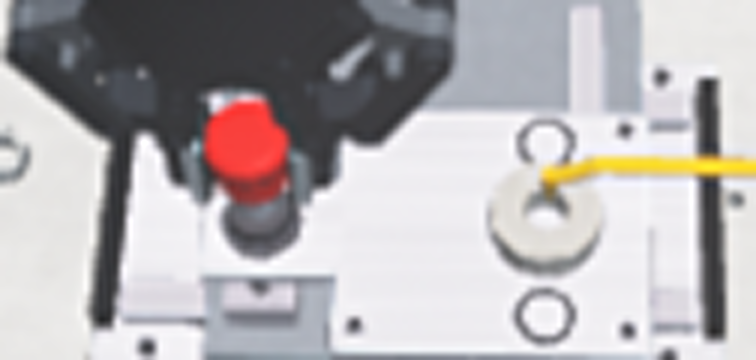

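```bash
python3 - <<'E'
from h import *
g=lambda U,V:(240+(U+.5)/6-.5,205+(V+.5)/6-.5)
f=lambda U,V:(300+(U+.5)/12-.5,205+(V+.5)/12-.5)
t=ray_at('side',*f(379,402),81)
y=.1305;u=np.array([np.cos(y),np.sin(y)]);l=np.array([-u[1],u[0]])
for n,p in dict(bore=ray_at('side',*g(545,209),74),n2=ray_at('side',*g(546,142),60),n1=ray_at('side',*g(545,316),60),bore_old=ray_at('side',*f(380,250),74),n1_old=ray_at('side',*f(379,457),60)).items(): print(n,p.round(1),'dx %.1f dy %.1f'%((t-p)[:2]@u,(t-p)[:2]@l))
E
```

```text
bore [ 576.5 -161.4   74. ] dx 1.3 dy -0.6
n2 [ 572.6 -128.8   60. ] dx 0.9 dy -33.4
n1 [ 581.1 -192.9   60. ] dx 0.8 dy 31.2
bore_old [ 573.8 -129.8   74. ] dx -0.1 dy -32.3
n1_old [ 578.2 -161.1   60. ] dx -0.4 dy -0.7
```

About 1.1 mm of x is still needed, and dy is within the hole play. I'll trim x, then lower the pin.

Request:
move_arm --deltas '[{"gripper": -0.8, "dx": 0, "dy": 0, "dz": 0.03, "wx": 0, "wy": 0, "wz": 0}, {"gripper": -0.8, "dx": 0, "dy": 0, "dz": 0, "wx": 0, "wy": 0, "wz": 0}, {"gripper": -0.8, "dx": 0, "dy": 0.08, "dz": 0, "wx": 0, "wy": 0, "wz": 0}, {"gripper": -0.8, "dx": 0, "dy": 0.08, "dz": 0, "wx": 0, "wy": 0, "wz": 0}, {"gripper": -0.8, "dx": 0, "dy": 0.08, "dz": 0, "wx": 0, "wy": 0, "wz": 0}, {"gripper": -0.8, "dx": 0, "dy": 0, "dz": 0, "wx": 0, "wy": 0, "wz": 0}]'

```text
time: 18.48
eef_pos: [484.8, -173.6, 252.9]
ee_rot: [-1.273, 1.118, -1.107]
ft_force: [-5.6, -1.0, -5.2]
gripper_width: 0.303
```

```bash
python3 - <<'E'
from h import *
state(); ims=shift(); marks('side',['lock_knob'])
E
```

```text
t 18.48 pos [ 484.8 -173.6  252.9] F [-5.6 -1.  -5.2] w 0.303
0.95 shift px12 1 178
0.817 shift px12 0 168
side lock_knob [(0.62, [478.7, -175.5, 95.9])]
```

The pin has entered the hole (about 7 mm of lift left, spring load only) and dx is about 0. Lowering it fully.

Request:
move_arm --deltas '[{"gripper": -0.8, "dx": 0, "dy": 0.06, "dz": 0, "wx": 0, "wy": 0, "wz": 0}, {"gripper": -0.8, "dx": 0, "dy": 0.06, "dz": 0, "wx": 0, "wy": 0, "wz": 0}, {"gripper": -0.8, "dx": 0, "dy": 0.06, "dz": 0, "wx": 0, "wy": 0, "wz": 0}, {"gripper": -0.8, "dx": 0, "dy": 0, "dz": 0, "wx": 0, "wy": 0, "wz": 0}, {"gripper": -0.8, "dx": 0, "dy": 0, "dz": 0, "wx": 0, "wy": 0, "wz": 0}]'

```text
time: 19.35
eef_pos: [484.8, -173.6, 246.0]
ee_rot: [-1.273, 1.118, -1.107]
ft_force: [-6.7, -1.0, -4.3]
gripper_width: 0.299
```

```bash
python3 - <<'E'
from h import *
state(); shift(); marks('side',['lock_knob'])
E
```

```text
t 19.35 pos [ 484.8 -173.6  246. ] F [-6.7 -1.  -4.3] w 0.299
0.943 shift px12 2 178
0.81 shift px12 0 168
side lock_knob [(0.51, [479.7, -175.0, 90.6])]
```

Request:
move_arm --deltas '[{"gripper": -0.8, "dx": 0, "dy": 0.03, "dz": 0, "wx": 0, "wy": 0, "wz": 0}, {"gripper": -0.8, "dx": 0, "dy": 0.03, "dz": 0, "wx": 0, "wy": 0, "wz": 0}, {"gripper": -0.8, "dx": 0, "dy": 0.03, "dz": 0, "wx": 0, "wy": 0, "wz": 0}, {"gripper": -0.8, "dx": 0, "dy": 0, "dz": 0, "wx": 0, "wy": 0, "wz": 0}, {"gripper": -0.8, "dx": 0, "dy": 0, "dz": 0, "wx": 0, "wy": 0, "wz": 0}]'

```text
time: 20.23
eef_pos: [486.3, -174.2, 245.6]
ee_rot: [-1.271, 1.113, -1.112]
ft_force: [-6.4, 0.3, 5.6]
gripper_width: 0.301
```

```bash
python3 - <<'E'
from h import *
state(); ims=shift(); marks('side',['lock_knob'])
cv2.imwrite('pics/z11.png',cv2.resize(ims[205:265,240:366,::-1],None,fx=6,fy=6,interpolation=cv2.INTER_CUBIC))
E
```

```text
t 20.23 pos [ 486.3 -174.2  245.6] F [-6.4  0.3  5.6] w 0.301
0.938 shift px12 15 185
0.825 shift px12 14 175
side lock_knob [(0.56, [481.4, -175.0, 87.9])]
```

View pics/z11.png

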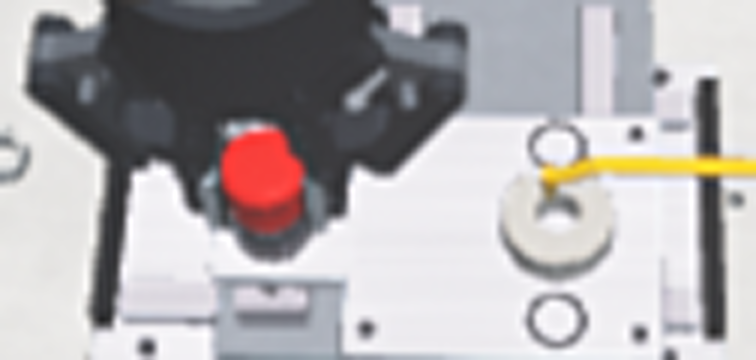

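The pin is home (Fz flipped to +5.6 N, z = 245.6 as at the start), but that pushed the slide about 2.1 mm too far. I'll ease it back in small steps.

Request:
move_arm --deltas '[{"gripper": -0.8, "dx": 0, "dy": 0, "dz": -0.04, "wx": 0, "wy": 0, "wz": 0}, {"gripper": -0.8, "dx": 0, "dy": 0, "dz": -0.04, "wx": 0, "wy": 0, "wz": 0}, {"gripper": -0.8, "dx": 0, "dy": 0, "dz": 0, "wx": 0, "wy": 0, "wz": 0}, {"gripper": -0.8, "dx": 0, "dy": 0, "dz": 0, "wx": 0, "wy": 0, "wz": 0}]'

```text
time: 20.98
eef_pos: [484.7, -174.2, 245.5]
ee_rot: [-1.266, 1.107, -1.118]
ft_force: [4.8, 1.2, 2.8]
gripper_width: 0.303
```

```bash
python3 - <<'E'
from h import *
state(); ims=shift(); marks('side',['lock_knob'])
E
```

```text
t 20.98 pos [ 484.7 -174.2  245.5] F [4.8 1.2 2.8] w 0.303
0.934 shift px12 15 185
0.828 shift px12 14 176
side lock_knob [(0.68, [481.9, -177.1, 88.0])]
```

Request:
move_arm --deltas '[{"gripper": -0.8, "dx": 0, "dy": 0, "dz": -0.03, "wx": 0, "wy": 0, "wz": 0}, {"gripper": -0.8, "dx": 0, "dy": 0, "dz": -0.03, "wx": 0, "wy": 0, "wz": 0}, {"gripper": -0.8, "dx": 0, "dy": 0, "dz": 0, "wx": 0, "wy": 0, "wz": 0}, {"gripper": -0.8, "dx": 0, "dy": 0, "dz": 0, "wx": 0, "wy": 0, "wz": 0}]'

```text
time: 21.72
eef_pos: [482.5, -174.4, 245.5]
ee_rot: [-1.265, 1.106, -1.119]
ft_force: [6.3, 1.4, 2.1]
gripper_width: 0.3
```

```bash
python3 - <<'E'
from h import *
state(); ims=shift(); marks('side',['lock_knob'])
E
```

```text
t 21.73 pos [ 482.5 -174.4  245.5] F [6.3 1.4 2.1] w 0.3
0.935 shift px12 3 185
0.837 shift px12 2 175
side lock_knob [(0.63, [481.7, -177.4, 89.6])]
```

Request:
move_arm --deltas '[{"gripper": -0.8, "dx": 0, "dy": 0, "dz": -0.016, "wx": 0, "wy": 0, "wz": 0}, {"gripper": -0.8, "dx": 0, "dy": 0, "dz": 0, "wx": 0, "wy": 0, "wz": 0}, {"gripper": -0.8, "dx": 0, "dy": 0, "dz": 0.02, "wx": 0, "wy": 0, "wz": 0}, {"gripper": -0.8, "dx": 0, "dy": 0, "dz": 0.02, "wx": 0, "wy": 0, "wz": 0}, {"gripper": -0.8, "dx": 0, "dy": 0, "dz": 0, "wx": 0, "wy": 0, "wz": 0}, {"gripper": -0.8, "dx": 0, "dy": 0, "dz": 0, "wx": 0, "wy": 0, "wz": 0}]'

```text
time: 22.72
eef_pos: [482.7, -174.5, 245.5]
ee_rot: [-1.268, 1.109, -1.116]
ft_force: [2.6, 0.7, 6.6]
gripper_width: 0.3
```

```bash
python3 - <<'E'
from h import *
state(); ims=shift(); marks('side',['lock_knob','ring_bore','pointer_tip'])
cv2.imwrite('pics/z12.png',cv2.resize(ims[205:255,300:366,::-1],None,fx=12,fy=12,interpolation=cv2.INTER_CUBIC))
E
```

```text
t 22.73 pos [ 482.7 -174.5  245.5] F [2.6 0.7 6.6] w 0.3
0.954 shift px12 0 186
0.841 shift px12 -1 175
side lock_knob [(0.66, [478.4, -177.0, 87.8])]
side ring_bore [(0.56, [576.0, -165.6, 68.1])]
side pointer_tip []
```

```bash
python3 - <<'E'
from h import *
state()
f=lambda U,V:(300+(U+.5)/12-.5,205+(V+.5)/12-.5)
t=ray_at('side',*f(379.5,402),81)
y=.1305;u=np.array([np.cos(y),np.sin(y)]);l=np.array([-u[1],u[0]])
for n,p in dict(n1=ray_at('side',*f(379,457+186),60),bore=ray_at('side',*f(379,250+176),74)).items(): print(n,'dx %.1f dy %.1f'%((t-p)[:2]@u,(t-p)[:2]@l))
E
```

```text
t 23.07 pos [ 482.7 -174.5  245.5] F [ 1.7 -1.1  7.3] w 0.303
n1 dx -0.5 dy 33.1
bore dx -0.1 dy 0.8
```

```bash
python3 -c "
from h import *
print(ctrl.job_done()); state()"
```

```text
the job is handed in; nothing more can be done
None
the job is handed in; nothing more can be done
```

The ring's bore is under the yellow pointer tip with the pin home, and I handed the job in at about 23 s with the red knob still gripped. No verdict came back.

**What I did:**
1. I gripped the blue post and pushed the lower slide about 40 mm, with the pin locked, until the ring was level with the tip.
2. I then pulled the red knob up about 16 mm and slid the carrier one hole to the right (-y), the pointer's side.
3. Finally I let the pin drop home.

**Last checks:**
- **Pin:** it reads home. The tool height is 245.5 mm, against 245.6 mm when I first gripped the home knob. The vertical force changed from -4 N (spring load) to about +7 N (pressing down).
- **Ring to tip:** measured in the side camera, the bore is about 0.1 to 0.5 mm off along x and about 1 mm off along y, which is within the play of the hole.
- **Grip:** the opening is 0.30, as expected for the knob.
- **Forces:** all readings I saw stayed below about 10 N.

**What disagreed or was not confirmed:**
- **Slide creep:** the lower slide moved 1 to 2 mm while I worked the knob (back when lifting, forward when pressing the pin home). I trimmed it through the knob rather than the post, mostly with the pin home again.
- **Side-camera networks:** in the last frame they put the bore about 3 mm from my pixel measurement and did not find the tip. I relied on the pixel measurement.
- **Final picture:** the viewer's limit was reached, so I made the last check from numbers only.
- **Loose parts:** the arm's path kept clear of the blocks and nuts, but I did not check them separately at the end.

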